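# Rack the mixing spatulas by size

## Task

Put the two mixing spatulas from the tray back on the clip rack, so that the four run in size order from the smallest to the largest already clipped at its ends. Each handle must be pressed fully home in the clips of both rails, its blade pointing the same way as the others and its handle centred over the rails like theirs. In the tray only their handle ends can be gripped and at the rack only the middles of the handles, so lay each down on the way and take it again; leave everything else where it is.

Things in the scene. Friction and masses are not known exactly. Their poses are not given: they have to be found in the camera images.
- rack: fixed clip rack: two aluminium rails 218 mm long, 16 mm wide, tops 26 mm above the bench, 70 mm apart centre to centre, open bench between them (54 mm gap, for the fingers). Origin: its centre, at bench height; y along the rails, x across them, the way its spatulas' blades point. Four places 46 mm apart, each with one spring clip on each rail; a clip's steel jaws reach 22 mm above the rail top
- slot1 (a point): place 1, leftmost seen from the robot (rack's +y end): where a fully seated spatula's origin lies (middle between the rails, level with their tops, 26 mm above the bench; axes as the rack's). Its two clips, 12 mm long, take the handle 35 mm either side of its middle, so fingers holding the handle's end cannot come down there
- slot2 (a point): place 2, the same point. A clip's sprung jaws: mouth 22 mm wide at the top, 12.6 mm at the throat 13 mm above the rail, 18.3 mm below. A handle pressed level straight down spreads the jaws of both clips (about 10 to 16 N in all), snaps under and rests on the rail tops with the jaws over its upper edges
- slot3 (a point): place 3, the same point and clips
- slot4 (a point): place 4, rightmost seen from the robot (rack's -y end), the same point and clips
- tray: fixed off-white plastic instrument tray, 190 mm long (x), 151 mm wide (y), four lanes side by side, 34 mm wide inside, between 3 mm ribs 28 mm high; floor 3 mm thick, closed at the far end, open at the end facing the robot. Origin: centre, at bench height; the lanes run along x. Lane centres at y = +55, +18, -18, -55 mm
- spatula_s: smallest mixing spatula, already clipped in one end place of the rack (place 1 or 4). 172 mm long, 45 g: dark grey handle 110 long, 18 wide, 14 high, flat sides and underside, bevelled edges (same on all four), then a flat steel blade 16 mm wide reaching 62 mm past it. Origin: middle of the handle's length, on its underside; x towards the blade, z up
- spatula_xl: largest mixing spatula, already clipped in the other end place of the rack. 226 mm long, 70 g: dark grey handle 110 long, 18 wide, 14 high, flat sides and underside, bevelled edges (same on all four), then a flat steel blade 30 mm wide reaching 116 mm past it. Origin: middle of the handle's length, on its underside; x towards the blade, z up
- spatula_m: second smallest mixing spatula, flat in a tray lane (y = +55 or -18 mm), handle end sticking out 29 to 37 mm towards the robot; no room for fingers in the lane. 190 mm long, 52 g: dark grey handle 110 long, 18 wide, 14 high, flat sides and underside, bevelled edges (same on all four), then a flat steel blade 20.5 mm wide reaching 80 mm past it. Origin: middle of the handle's length, on its underside; x towards the blade, z up
- spatula_l: second largest mixing spatula, flat in the other of those two tray lanes in the same way. 208 mm long, 60 g: dark grey handle 110 long, 18 wide, 14 high, flat sides and underside, bevelled edges (same on all four), then a flat steel blade 25 mm wide reaching 98 mm past it. Origin: middle of the handle's length, on its underside; x towards the blade, z up
- spatula_s_tip (a point): end of the blade of spatula_s, on the centre line, 117 mm ahead of the handle's middle and 7 mm above its underside
- spatula_m_tip (a point): end of the blade of spatula_m, on the centre line, 135 mm ahead of the handle's middle and 7 mm above its underside
- spatula_l_tip (a point): end of the blade of spatula_l, on the centre line, 153 mm ahead of the handle's middle and 7 mm above its underside
- spatula_xl_tip (a point): end of the blade of spatula_xl, on the centre line, 171 mm ahead of the handle's middle and 7 mm above its underside
- plaster_knife: bystander: small plaster knife, 107 mm long, lying inside another lane of the tray. Origin under its middle
- mixing_bowl: bystander: empty round rubber mixing bowl, 128 mm across, 70 mm high, standing beyond the work. Origin under its centre
- jaw_model: bystander: practice jaw model, about 76 x 74 x 70 mm, standing beyond the rack. Origin under it
- measuring_cup: bystander: clear plastic measuring cup, 64 mm across, 75 mm high, standing beyond the tray. Origin under its centre
There are look-alikes about, which are no part of the job. What is shaped like the spatula_m but yellow is not meant.

How it is judged:
At the end, for the whole second after the job is handed in: All four spatulas lie clipped in size order, one in each place: each underside within 3 mm of the rail tops, within 4 mm sideways of its place and 12 mm of centred over the rails, parallel to the clips within 0.06 rad, blade towards the rack's +x, at rest ((((x of spatula_s in the frame of slot1 between -0.012 and 0.012 m and y of spatula_s in the frame of slot1 between -0.004 and 0.004 m and z of spatula_s in the frame of slot1 between -0.003 and 0.003 m and angle between the x axis of spatula_s and the x axis of rack, either way round below 0.06 rad and x of spatula_s_tip in the frame of slot1 above 0.05 m and linear speed of spatula_s below 0.02 m/s) and (x of spatula_m in the frame of slot2 between -0.012 and 0.012 m and y of spatula_m in the frame of slot2 between -0.004 and 0.004 m and z of spatula_m in the frame of slot2 between -0.003 and 0.003 m and angle between the x axis of spatula_m and the x axis of rack, either way round below 0.06 rad and x of spatula_m_tip in the frame of slot2 above 0.05 m and linear speed of spatula_m below 0.02 m/s) and (x of spatula_l in the frame of slot3 between -0.012 and 0.012 m and y of spatula_l in the frame of slot3 between -0.004 and 0.004 m and z of spatula_l in the frame of slot3 between -0.003 and 0.003 m and angle between the x axis of spatula_l and the x axis of rack, either way round below 0.06 rad and x of spatula_l_tip in the frame of slot3 above 0.05 m and linear speed of spatula_l below 0.02 m/s) and (x of spatula_xl in the frame of slot4 between -0.012 and 0.012 m and y of spatula_xl in the frame of slot4 between -0.004 and 0.004 m and z of spatula_xl in the frame of slot4 between -0.003 and 0.003 m and angle between the x axis of spatula_xl and the x axis of rack, either way round below 0.06 rad and x of spatula_xl_tip in the frame of slot4 above 0.05 m and linear speed of spatula_xl below 0.02 m/s)) or ((x of spatula_xl in the frame of slot1 between -0.012 and 0.012 m and y of spatula_xl in the frame of slot1 between -0.004 and 0.004 m and z of spatula_xl in the frame of slot1 between -0.003 and 0.003 m and angle between the x axis of spatula_xl and the x axis of rack, either way round below 0.06 rad and x of spatula_xl_tip in the frame of slot1 above 0.05 m and linear speed of spatula_xl below 0.02 m/s) and (x of spatula_l in the frame of slot2 between -0.012 and 0.012 m and y of spatula_l in the frame of slot2 between -0.004 and 0.004 m and z of spatula_l in the frame of slot2 between -0.003 and 0.003 m and angle between the x axis of spatula_l and the x axis of rack, either way round below 0.06 rad and x of spatula_l_tip in the frame of slot2 above 0.05 m and linear speed of spatula_l below 0.02 m/s) and (x of spatula_m in the frame of slot3 between -0.012 and 0.012 m and y of spatula_m in the frame of slot3 between -0.004 and 0.004 m and z of spatula_m in the frame of slot3 between -0.003 and 0.003 m and angle between the x axis of spatula_m and the x axis of rack, either way round below 0.06 rad and x of spatula_m_tip in the frame of slot3 above 0.05 m and linear speed of spatula_m below 0.02 m/s) and (x of spatula_s in the frame of slot4 between -0.012 and 0.012 m and y of spatula_s in the frame of slot4 between -0.004 and 0.004 m and z of spatula_s in the frame of slot4 between -0.003 and 0.003 m and angle between the x axis of spatula_s and the x axis of rack, either way round below 0.06 rad and x of spatula_s_tip in the frame of slot4 above 0.05 m and linear speed of spatula_s below 0.02 m/s)))); the robot touches nothing.
It fails at once if the bowl, jaw model, cup or plaster knife is knocked more than 30 mm from its place (distance of any of mixing_bowl, jaw_model, measuring_cup, plaster_knife from where it was at the start of the episode above 0.03 m).
It fails at once if the smallest or the largest spatula is pulled out of its clips (moved more than 20 mm) (distance of any of spatula_s, spatula_xl from where it was at the start of the episode above 0.02 m).
It also fails if it takes over 66 s, if anything falls off the work surface, if the arm or the gripper's body presses on something with over 40 N, if the wrist force passes 120 N, or if a joint passes its speed limit or range.

## Robot

A 6-joint arm with a two-finger parallel gripper is mounted at the origin on the work surface. World frame = base frame: x ahead of the robot, y to its left, z up, the work surface at z = 0. Lengths are in m, angles in rad, forces in N, time in s.
With the tool pointing down it reaches from about 0.35 to 0.875 m from the base axis. Payload 4.2 kg.
Tool frame: the origin (TCP) lies between the finger pads; the fingertips stand 19 mm ahead of it and the grasp point (between the pads) is the TCP; z points along the fingers, y is the direction in which the jaws open and shut (so a half turn about z gives the same grasp; the last joint's range is limited). The gripper opens to 85 mm and grips with 20 to 120 N. Pads are 22 mm wide; open, the fingers measure 114 mm over their backs; the gripper's body (76 mm by 85 mm) begins 54 mm behind the grasp point. The pads swing forward as they close: fully open they stand 13 mm farther back than shut.
Start: joints at [1.459, 0.385, 0.008, 0, -1.194, -0.259], TCP at [0.226, 0.583, 0.25] pointing down, gripper open.
Joint ranges: [-3.14, 3.14], [-1.21, 2.06], [-1.07, 1.41], [-3.16, 2.05], [-2.99, -0.16], [-3.1, 3.1]. Speed limits (rad/s): [2.79, 2.79, 3.14, 3.14, 3.14, 3.14].

## Interface

Orientations are given as a unit quaternion [w, x, y, z].
In Python, from plant import ctrl gives the robot as it stands. Calls block until the motion is done:
- ctrl.move_ptp(position, orientation): joint-space move of the TCP to a pose.
- ctrl.move_straight(position, rot=None, velocity=0.15, contact_N=None): straight line of the TCP; rot=None keeps the orientation; velocity is the mean speed in m/s. With contact_N (N) it stops when the force on the tool has changed by that much, and returns True; else False.
- ctrl.set_joints(angles): joint-space move.
- ctrl.release() and ctrl.grab(): open the fingers fully, or close them until they stop; the grip force is fixed at half the most.
- ctrl.wait(seconds).
- ctrl.inverse_kinematics(position, orientation): joint angles nearest the present ones, or None.
- ctrl.read_camera(name): name is "scene" or "top" or "wrist"; returns a dict with "color" (400x640x3 uint8, red, green, blue), "vfov" (degrees; the focal length in pixels is half the picture's height over the tangent of half this angle, whatever the lens; pixels are square), "cx", "cy" (the principal point, pixels), "dist" ([k1, k2, p1, p2, k3] as OpenCV has them; the pictures are not rectified), "position" and "rotation" of the camera in the world. Camera axes: x right, y down, z forward; pixel columns grow to the right and rows downward; lengths in m; the calibration is good to about 2 mm. A picture is of the moment at which its call begins. There is no depth.
A pose or a line that the arm cannot do raises ctrl.MotionError and nothing moves.
- ctrl.hand_in(): hands the job in, once; it reports no verdict.
Trained networks look in the newest picture that a camera, given by its name, has taken for a name from the list of things; names that differ only in an ending like _2 or _b are one class to them, and where a whole thing is asked for, a point or a joint stands for the part that bears it (a point fixed in the world has none). Each returns a list of dicts, best first, with "confidence" (0 to 1); they miss things now and then, are a little off and sometimes report something else, mostly with a low value. They report only what shows in the picture. A call takes as long as a camera call. They do not tell look-alikes from the thing itself.
- ctrl.find_in(label, camera): "bbox" ([left, top, right, bottom] in pixels, round what is visible of it).
- ctrl.outline_of(label, camera): "pixels" (400x640 bool, what is visible of it) and "bbox" ([left, top, right, bottom] in pixels, round what is visible of it).
- ctrl.spot_point(label, camera): "at" ([column, row] in pixels: a listed point, or the origin of a listed thing).
Readings, each from a call of its own:
- ctrl.current_clock(): time.
- ctrl.current_joint_positions(): joint angles.
- ctrl.current_qd(): joint speeds.
- ctrl.current_joint_efforts(): joint torques, N m.
- ctrl.current_eef_pos(): TCP position.
- ctrl.current_tool_rot(): TCP orientation.
- ctrl.current_force(): force on the tool from outside, world axes, zero at the start.
- ctrl.current_wrist_torque(): the same for the moment, N m.
- ctrl.current_width(): opening from 0.0 (shut) to 1.0 (fully open).
Only numpy, scipy, OpenCV 4.12 (cv2) and the standard library are available. Lean on these libraries where they do the work, as an engineer would, in place of code of your own. Each camera call takes 0.05 s, during which the arm holds its last target.

## Working session

There is one attempt and no reset: what is moved stays moved. The work goes in short steps, each a Python script; the robot and the scene stay as the last script left them, time stands still between calls to the robot, and variables do not carry over. Pictures are saved under pics/ and viewed, and the job is handed in when it is done.

```bash
ls; mkdir -p pics
cat > h.py <<'E'
import numpy as np, cv2
from plant import ctrl
from scipy.spatial.transform import Rotation as R
def K(c):
    f=200/np.tan(np.radians(c["vfov"])/2)
    return np.array([[f,0,c["cx"]],[0,f,c["cy"]],[0,0,1.]])
def rot(c):
    r=np.array(c["rotation"],float)
    return r if r.shape==(3,3) else R.from_quat(r[[1,2,3,0]]).as_matrix()
def px2w(c,uv,z):
    uv=np.array(uv,float).reshape(-1,1,2)
    n=cv2.undistortPoints(uv,K(c),np.array(c["dist"],float)).reshape(-1,2)
    d=np.c_[n,np.ones(len(n))]@rot(c).T
    p=np.array(c["position"],float)
    return p+d*((z-p[2])/d[:,2])[:,None]
def w2px(c,P):
    r=rot(c).T; P=np.array(P,float).reshape(-1,3)
    q=cv2.projectPoints(P,cv2.Rodrigues(r)[0],-r@np.array(c["position"],float),K(c),np.array(c["dist"],float))[0]
    return q.reshape(-1,2)
def save(c,n,box=None,s=1):
    im=c["color"][:,:,::-1]
    if box: im=im[box[1]:box[3],box[0]:box[2]]
    cv2.imwrite("pics/"+n+".png",cv2.resize(im,None,fx=s,fy=s,interpolation=cv2.INTER_CUBIC))
def down(yaw):  # tool z down, tool y axis at angle yaw+90deg
    q=(R.from_euler('z',yaw)*R.from_euler('x',np.pi)).as_quat()
    return [q[3],q[0],q[1],q[2]]
E
python3 - <<'E'
from h import *
for n in ["top","scene","wrist"]:
    c=ctrl.read_camera(n); save(c,n+"0"); print(n,c["position"],np.round(rot(c),3).tolist(),c["vfov"],c["dist"])
    for l in ["rack","tray","slot1","slot2","slot3","slot4","spatula_s","spatula_m","spatula_l","spatula_xl","spatula_s_tip","spatula_m_tip","spatula_l_tip","spatula_xl_tip","plaster_knife"]:
        if n=="wrist": continue
        print(l,[(np.round(d["at"],1).tolist(),round(d["confidence"],2)) for d in ctrl.spot_point(l,n)][:4])
print(ctrl.current_clock(),ctrl.current_eef_pos(),ctrl.current_tool_rot())
E
```

```text
pics
top [0.40606362 0.01254587 1.10915293] [[-0.017, -0.995, 0.103], [-1.0, 0.014, -0.024], [0.022, -0.103, -0.994]] 48.69794970971083 [0.03113982 0.         0.         0.         0.        ]
rack [([396.2, 209.0], 0.62)]
tray [([210.8, 169.5], 0.64)]
slot1 [([423.9, 209.4], 0.86), ([368.4, 211.5], 0.74), ([385.3, 212.3], 0.58)]
slot2 [([423.9, 209.4], 0.86), ([368.4, 211.5], 0.74), ([385.3, 212.3], 0.58)]
slot3 [([423.9, 209.4], 0.86), ([368.4, 211.5], 0.74), ([385.3, 212.3], 0.58)]
slot4 [([423.9, 209.4], 0.86), ([368.4, 211.5], 0.74), ([385.3, 212.3], 0.58)]
spatula_s [([183.1, 203.8], 0.87), ([207.5, 296.4], 0.86), ([367.6, 221.2], 0.82), ([220.1, 194.9], 0.8)]
spatula_m [([183.1, 203.8], 0.87), ([207.5, 296.4], 0.86), ([367.6, 221.2], 0.82), ([220.1, 194.9], 0.8)]
spatula_l [([183.1, 203.8], 0.87), ([207.5, 296.4], 0.86), ([367.6, 221.2], 0.82), ([220.1, 194.9], 0.8)]
spatula_xl [([423.2, 204.8], 0.69)]
spatula_s_tip [([358.6, 169.4], 0.91), ([421.4, 203.5], 0.7)]
spatula_m_tip [([201.3, 240.5], 0.87), ([214.6, 145.3], 0.84), ([434.0, 270.3], 0.64), ([407.1, 207.0], 0.52)]
spat
[... 1144 characters left out ...]
)]
spatula_xl [([222.5, 192.2], 0.92), ([400.1, 256.7], 0.74)]
spatula_s_tip [([265.9, 220.9], 0.8), ([265.3, 188.4], 0.54)]
spatula_m_tip [([399.5, 257.6], 0.96), ([408.7, 189.3], 0.75), ([228.1, 157.4], 0.61), ([266.1, 188.6], 0.47)]
spatula_l_tip [([429.3, 268.4], 0.77), ([426.9, 219.4], 0.57)]
spatula_xl_tip [([212.7, 241.4], 0.64), ([425.5, 221.4], 0.28)]
plaster_knife [([382.9, 237.9], 0.6)]
wrist [0.28703283 0.55936126 0.37291298] [[-0.362, -0.901, -0.241], [-0.932, 0.35, 0.093], [-0.0, 0.258, -0.966]] 63.56899765271672 [-0.03261426  0.          0.          0.          0.        ]
1.65 [0.22643786 0.58250625 0.25031824] [ 1.32599511e-05  9.82864477e-01 -1.84329650e-01 -1.37120779e-06]
```

View pics/top0.png

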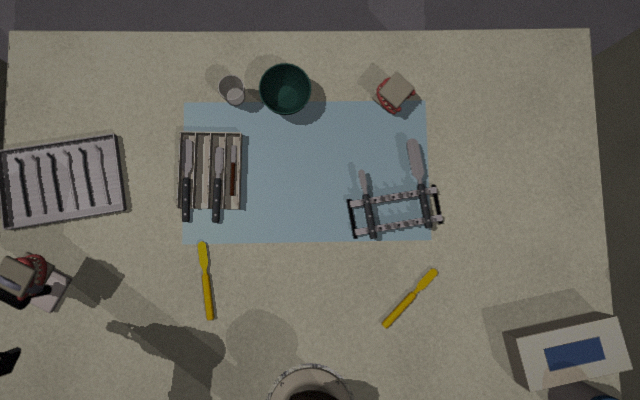

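View pics/scene0.png

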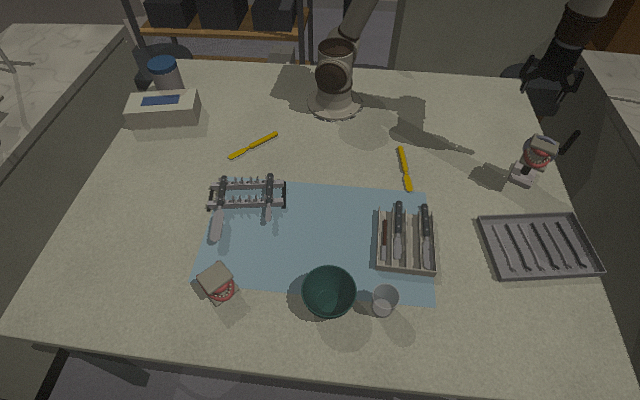

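Run:
```python
import cv2
im=cv2.imread('pics/top0.png')
cv2.imwrite('pics/t0tray.png',cv2.resize(im[100:320,150:300],None,fx=2.7,fy=2.7,interpolation=cv2.INTER_CUBIC))
cv2.imwrite('pics/t0rack.png',cv2.resize(im[120:320,330:460],None,fx=3,fy=3,interpolation=cv2.INTER_CUBIC))
```

```text
(no output)
```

View pics/t0tray.png

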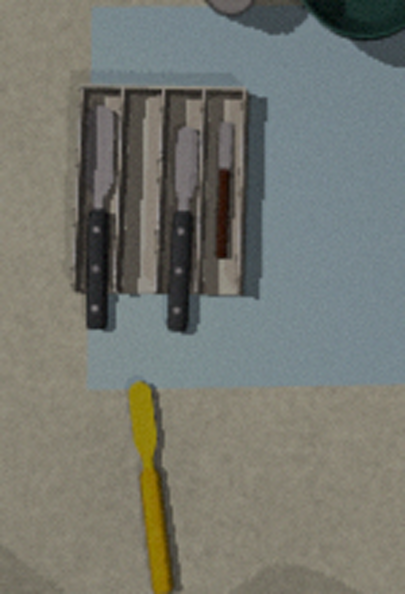

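View pics/t0rack.png

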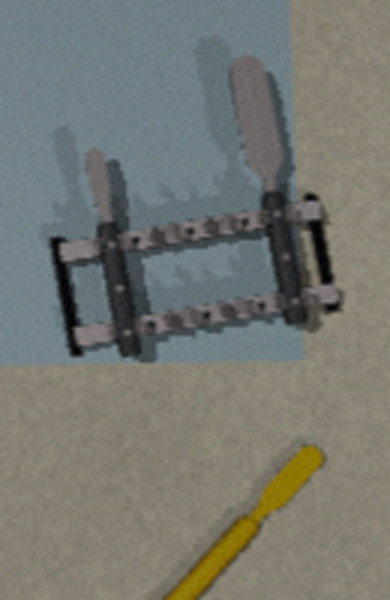

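The top view shows the tray at (210,170) with two dark-handled spatulas. The one at about (187,180) is longer and the one at about (218,184) is shorter. The red-handled plaster knife is at (234,172). The rack at (395,210) has the small spatula in the left place (368,205) and the largest in the right place (424,185). The yellow look-alikes at (206,280) and (411,297) aren't part of the job.

I'll measure up close with the wrist camera.

Run:
```python
from h import *
c=ctrl.read_camera("top")
for n,uv,z in [("L end",(186,221),.017),("M end",(217.5,222),.017),("L tip",(188,139),.01),("M tip",(219,147),.01),("slot1 mid",(370,210),.04),("slot4mid",(424,205),.04),("bowl",(287,92),.0),("jaw",(392,100),0),("tray",(211,170),.028),("layc",(310,180),0)]:
    print(n,np.round(px2w(c,uv,z)[0],4))
p=px2w(c,(205,190),.017)[0]
ctrl.move_ptp([p[0]-0.0,p[1],0.25],down(0.0))
c=ctrl.read_camera("wrist"); save(c,"w_tray"); np.save("w_tray.npy",c,allow_pickle=True)
print(c["position"],ctrl.current_clock())
for l in ["spatula_m","spatula_l","spatula_m_tip","spatula_l_tip"]:
    print(l,[(np.round(d["at"],1).tolist(),round(d["confidence"],2)) for d in ctrl.spot_point(l,"wrist")][:4])
p=[0.43,-0.13,.25]
c=ctrl.read_camera("top");q=px2w(c,(397,210),.03)[0]
ctrl.move_ptp([q[0],q[1],0.25],down(0.1))
c=ctrl.read_camera("wrist"); save(c,"w_rack"); np.save("w_rack.npy",c,allow_pickle=True)
for l in ["rack","slot1","spatula_s","spatula_xl","spatula_s_tip","spatula_xl_tip"]:
    print(l,[(np.round(d["at"],1).tolist(),round(d["confidence"],2)) for d in ctrl.spot_point(l,"wrist")][:4])
print(ctrl.current_clock())
```

```text
L end [0.4557 0.2981 0.017 ]
M end [0.4519 0.2216 0.017 ]
L tip [0.6616 0.2975 0.01  ]
M tip [0.6404 0.2202 0.01  ]
slot1 mid [ 0.4742 -0.1511  0.04  ]
slot4mid [ 0.4845 -0.2832  0.04  ]
bowl [0.7845 0.0483 0.    ]
jaw [ 0.7606 -0.2225  0.    ]
tray [0.5793 0.236  0.028 ]
layc [ 0.5551 -0.0073  0.    ]
[0.59615541 0.25381822 0.37261603] 3.4
spatula_m [([346.8, 193.3], 0.98), ([328.9, 355.3], 0.78), ([281.0, 196.4], 0.69)]
spatula_l [([346.8, 193.3], 0.98), ([328.9, 355.3], 0.78), ([281.0, 196.4], 0.69)]
spatula_m_tip [([349.8, 73.7], 0.72), ([313.8, 273.3], 0.6)]
spatula_l_tip []
rack []
slot1 []
spatula_s [([304.0, 346.3], 0.81), ([263.6, 184.8], 0.72)]
spatula_xl [([385.5, 176.1], 0.96)]
spatula_s_tip [([246.0, 68.4], 0.72), ([260.5, 183.7], 0.57)]
spatula_xl_tip []
5.7333
```

View pics/w_tray.png

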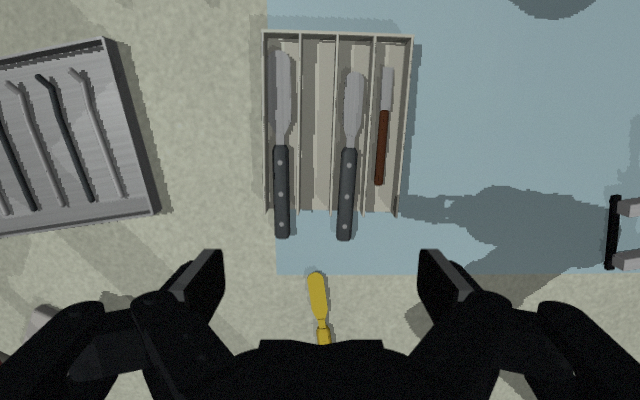

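View pics/w_rack.png

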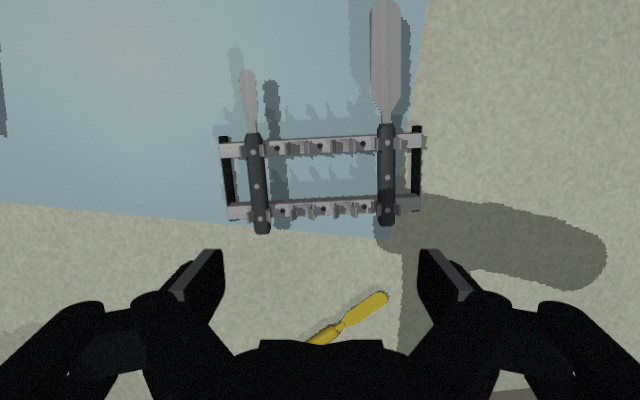

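The wrist view of the tray shows handles ending at about (282,238) and (345,239). The left blade is the longer and wider, so it should be L. The rack shows S on the left (257,183), XL on the right (386,175), and two free clip pairs between them. Next I'll enlarge both and measure the features.

Run:
```python
import cv2
im=cv2.imread('pics/w_tray.png')
cv2.imwrite('pics/wt2.png',cv2.resize(im[20:250,250:420],None,fx=2.6,fy=2.6,interpolation=cv2.INTER_CUBIC))
im=cv2.imread('pics/w_rack.png')
cv2.imwrite('pics/wr2.png',cv2.resize(im[115:245,215:430],None,fx=3.7,fy=3.7,interpolation=cv2.INTER_CUBIC))
```

```text
(no output)
```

View pics/wt2.png

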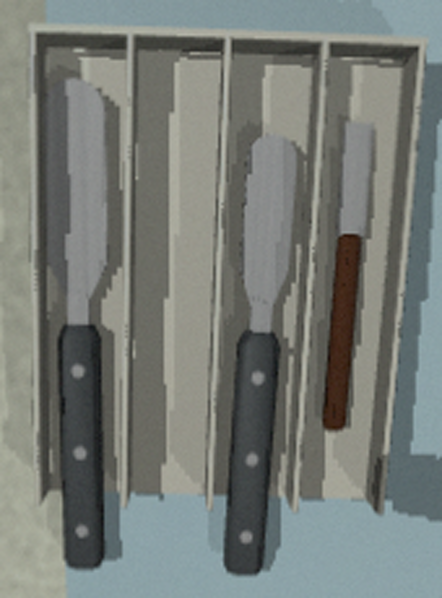

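View pics/wr2.png

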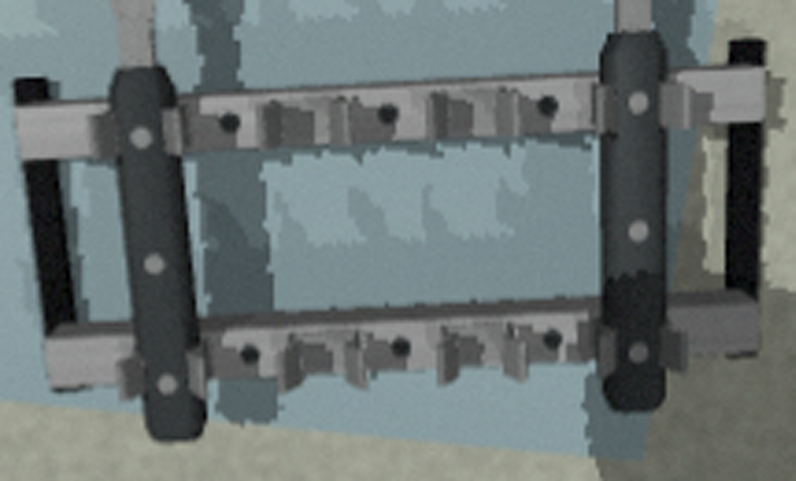

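Run:
```python
from h import *
from scipy.optimize import least_squares
ct=np.load("w_tray.npy",allow_pickle=True).item(); cr=np.load("w_rack.npy",allow_pickle=True).item()
T=lambda a:np.array(a,float)/2.6+[250,20]-0.3
Rk=lambda a:np.array(a,float)/3.7+[215,115]-0.3
for n,a in [("L",[(78,371),(79,453),(82,531),(80,325),(85,566),(84,82)]),("M",[(258,378),(252,459),(246,537),(258,332),(243,572),(272,137)])]:
    P=px2w(ct,T(a),.017); print(n,np.round(P[:,:2],4).tolist()); d=P[3]-P[4]; print(np.linalg.norm(d),np.arctan2(d[1],d[0]), np.linalg.norm(P[5]-P[4]))
tr=px2w(ct,T([(43,503),(380,512),(35,28),(424,40)]),.028);print("tray corners",np.round(tr[:,:2],4).tolist())
H=Rk([(229,123),(388,113),(547,105),(250,354),(400,346),(552,340)])
M=np.array([(x,y,.026) for x in(.035,-.035) for y in(.046,0,-.046)])
def f(p,full=0):
    c,s=np.cos(p[2]),np.sin(p[2]); W=np.c_[p[0]+c*M[:,0]-s*M[:,1],p[1]+s*M[:,0]+c*M[:,1],M[:,2]]
    return (w2px(cr,W)-H).ravel()
r=least_squares(f,[.47,-.21,.1]);print("rack",r.x,np.round(r.fun.reshape(-1,2),2).tolist())
S=px2w(cr,Rk([(141,137),(154,264),(168,384),(638,102),(638,231),(638,352)]),.04)
c,s=np.cos(r.x[2]),np.sin(r.x[2]);print(np.round((S[:,:2]-r.x[:2])@np.array([[c,-s],[s,c]]),4).tolist())
# clip jaws mid between, at jaw tops z .048
J=px2w(cr,Rk([(262,95),(344,97),(437,92),(503,90),(284,388),(365,386),(443,382),(522,380)]),.048)
print("jaws",np.round((J[:,:2]-r.x[:2])@np.array([[c,-s],[s,c]]),4).tolist())
```

```text
L [[0.5455, 0.2991], [0.5096, 0.2998], [0.4737, 0.2996], [0.5649, 0.2977], [0.457, 0.2988], [0.6596, 0.2934]]
0.10790380653647616 -0.00974749205341597 0.20272916819299483
M [[0.5426, 0.2225], [0.507, 0.2243], [0.471, 0.2262], [0.562, 0.2229], [0.4542, 0.2272], [0.6393, 0.2191]]
0.10793807312112623 -0.039405710768538785 0.18526641948269165
tray corners [[0.4902, 0.3146], [0.4863, 0.1694], [0.6767, 0.3102], [0.6729, 0.1636]]
rack [ 0.47338384 -0.21884323  0.15453846] [[-0.14, -0.25], [-0.03, 0.1], [0.24, -0.03], [-0.34, 0.19], [0.11, 0.26], [0.16, -0.23]]
[[0.0335, 0.0687], [-0.0026, 0.0688], [-0.0386, 0.0684], [0.0358, -0.0691], [-0.0004, -0.069], [-0.0361, -0.069]]
jaws [[0.0437, 0.0333], [0.0419, 0.0113], [0.0419, -0.0136], [0.0415, -0.0313], [-0.039, 0.0337], [-0.0397, 0.0105], [-0.0396, -0.0118], [-0.0402, -0.0343]]
```

Rack pose fits to 0.3 px, and S and XL come out at ±69 mm as they should. L is 18 mm longer than M, which also agrees. So M goes to slot2 and L to slot3. First step is to pick up M and lay it down.

```bash
cat >> h.py <<'E'
RX,RY,RYAW=0.4734,-0.2188,0.1545
def rackpt(x,y): 
    c,s=np.cos(RYAW),np.sin(RYAW); return np.array([RX+c*x-s*y,RY+s*x+c*y])
def lay(end,yaw,mid,name):
    g=np.array(end)+0.014*np.array([np.cos(yaw),np.sin(yaw)])
    ctrl.move_ptp([*g,0.10],down(yaw)); ctrl.move_straight([*g,0.024],velocity=.12)
    ctrl.grab(); print("w",ctrl.current_width())
    ctrl.move_straight([*g,0.11],velocity=.15)
    print("w",ctrl.current_width())
    m=np.array(mid); u=np.array([np.cos(RYAW),np.sin(RYAW)]); t=m-0.041*u
    ctrl.move_ptp([*t,0.08],down(RYAW))
    hit=ctrl.move_straight([*t,0.0215],velocity=.08,contact_N=5); print("hit",hit,ctrl.current_eef_pos())
    ctrl.release(); ctrl.move_straight([*t,0.10],velocity=.25)
    ctrl.move_ptp([*(m+[-0.02,0]),0.22],down(RYAW))
    c=ctrl.read_camera("wrist"); save(c,name); np.save(name+".npy",c,allow_pickle=True); print(ctrl.current_clock())
    for l in ["spatula_m"]:
        print([(px2w(c,d["at"],0)[0].round(4).tolist(),d["at"],round(d["confidence"],2)) for d in ctrl.spot_point(l,"wrist")][:4])
E
python3 - <<'E'
from h import *
lay((.4542,.2272),-.048,(.50,.03),"layM")
E
```

```text
w 0.1886902135494621
w 0.18680318595318662
hit True [0.45888975 0.02415496 0.02141147]
12.9
[([0.2746, 0.2479, 0.0], [120.7, 312.6], 0.89), ([0.4545, -0.1684, 0.0], [491.2, 225.5], 0.73), ([0.5065, 0.299, 0.0], [70.6, 113.5], 0.73), ([0.5006, 0.0319, 0.0], [322.4, 157.5], 0.64)]
```

View pics/layM.png

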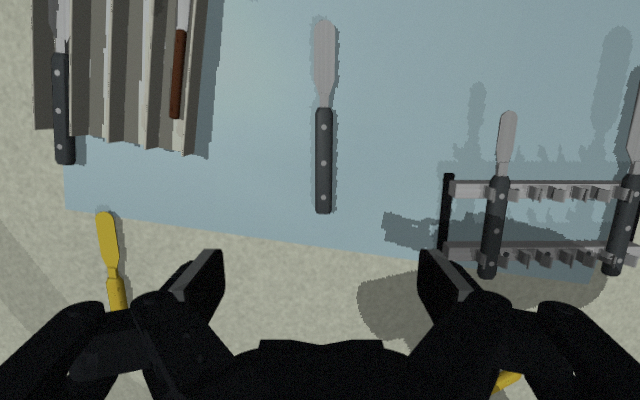

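M lies flat at about (323,160), straight in the picture. I'll enlarge it to locate the rivets.

Run:
```python
from h import *
c=np.load("layM.npy",allow_pickle=True).item()
save(c,"layM2",(295,95,355,225),4.5)
```

```text
(no output)
```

View pics/layM2.png

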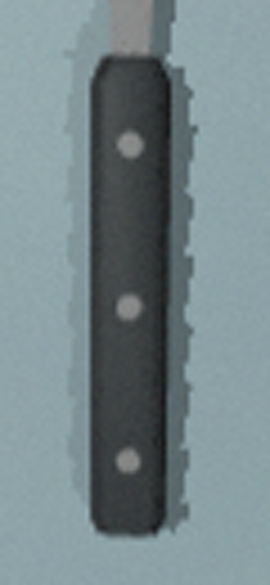

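```bash
cat >> h.py <<'E'
def place(P,slot_y,name):
    m=P[1,:2]; d=P[0]-P[2]; yaw=np.arctan2(d[1],d[0]); print("mid",m,"yaw",yaw,"len",np.linalg.norm(d))
    ctrl.move_ptp([*m,0.09],down(yaw)); ctrl.move_straight([*m,0.0225],velocity=.12)
    ctrl.grab(); print("w",ctrl.current_width())
    ctrl.move_straight([*m,0.12],velocity=.2)
    s=rackpt(0,slot_y); ctrl.move_ptp([*s,0.12],down(RYAW))
    ctrl.move_straight([*s,0.085],velocity=.15); f0=ctrl.current_force()
    hit=ctrl.move_straight([*s,0.0615],velocity=.04,contact_N=5); print("hit",hit,ctrl.current_eef_pos(),np.array(ctrl.current_force())-f0)
    c=ctrl.read_camera("wrist"); save(c,name); print(ctrl.current_clock())
E
python3 - <<'E'
from h import *
c=np.load("layM.npy",allow_pickle=True).item()
P=px2w(c,np.array([(131,145),(129,307),(128,461)])/4.5+[295,95]-.4,.014)
place(P,.023,"plM")
c=ctrl.read_camera("scene"); save(c,"plMs",(180,130,320,260),4)
E
```

```text
mid [0.49713394 0.03049291] yaw 0.14702405867461257 len 0.07186950964056718
w 0.18335129154419935
hit True [ 0.46996642 -0.19659452  0.06144769] [-1.01669112  0.00619375  1.38423117]
17.4583
```

View pics/plM.png

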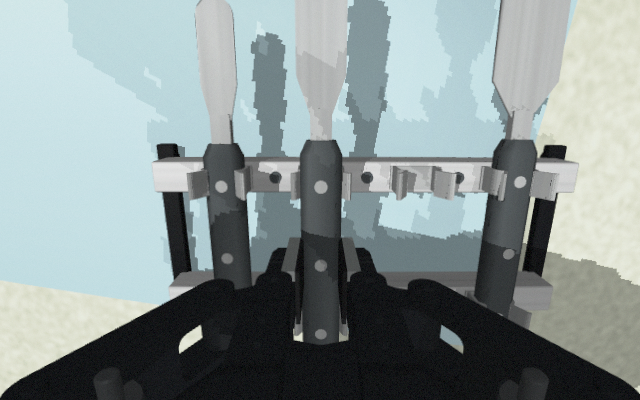

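View pics/plMs.png

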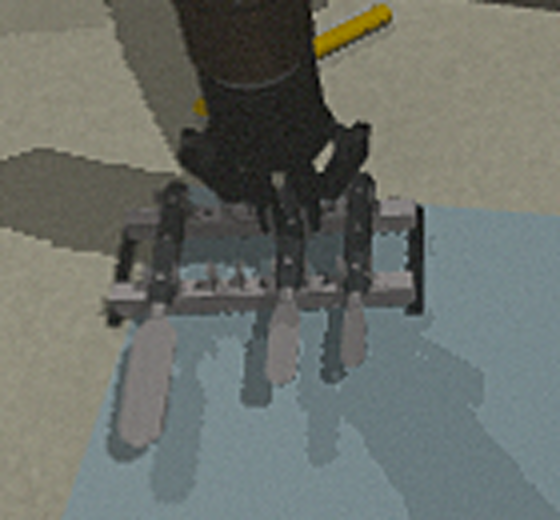

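M sits in the mouths of place 2's clips on both rails, with the handle at x≈320 between S and XL. If I pressed it home in the grip, opening the fingers would hit the neighbouring handle. So I'll release here, with the fingertips still above the neighbours' tops, and press with shut fingers.

```bash
cat >> h.py <<'E'
def let(slot_y,name):
    s=rackpt(0,slot_y)
    ctrl.release(); ctrl.move_straight([*s,0.16],velocity=.2)
    c=ctrl.read_camera("wrist"); save(c,name); np.save(name+".npy",c,allow_pickle=True); ctrl.grab(); print(ctrl.current_clock())
E
python3 - <<'E'
from h import *
let(.023,"letM")
E
```

```text
19.6417
```

View pics/letM.png

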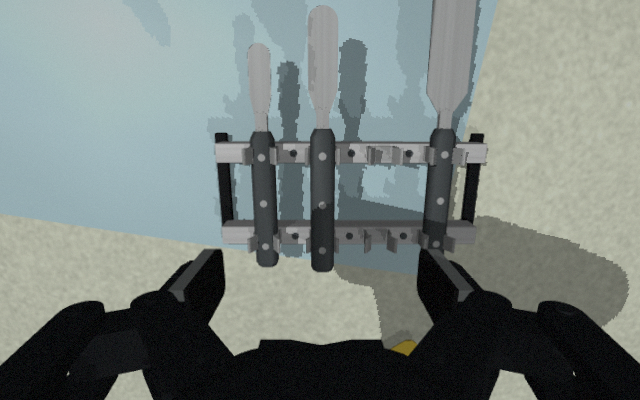

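M rests level in both mouths (handle at (322,200)) and the neighbours haven't moved. Now the press.

```bash
cat >> h.py <<'E'
def press(slot_y,name,x=0.0,zmin=.0575):
    s=rackpt(x,slot_y); ctrl.move_straight([*s,0.09],velocity=.25); f0=np.array(ctrl.current_force())
    hit=ctrl.move_straight([*s,zmin],velocity=.03,contact_N=28); print("hit",hit,ctrl.current_eef_pos(),np.array(ctrl.current_force())-f0)
    ctrl.move_straight([*s,0.13],velocity=.25); s=rackpt(-.02,slot_y)
    ctrl.move_ptp([*s,0.19],down(RYAW)); c=ctrl.read_camera("wrist"); save(c,name,(150,60,520,330),2.1); np.save(name+".npy",c,allow_pickle=True); print(ctrl.current_clock())
E
python3 - <<'E'
from h import *
press(.023,"prM")
E
```

```text
hit False [ 0.47037773 -0.19622613  0.05899652] [-4.85249477  2.90521549 13.17129027]
22.1583
```

View pics/prM.png

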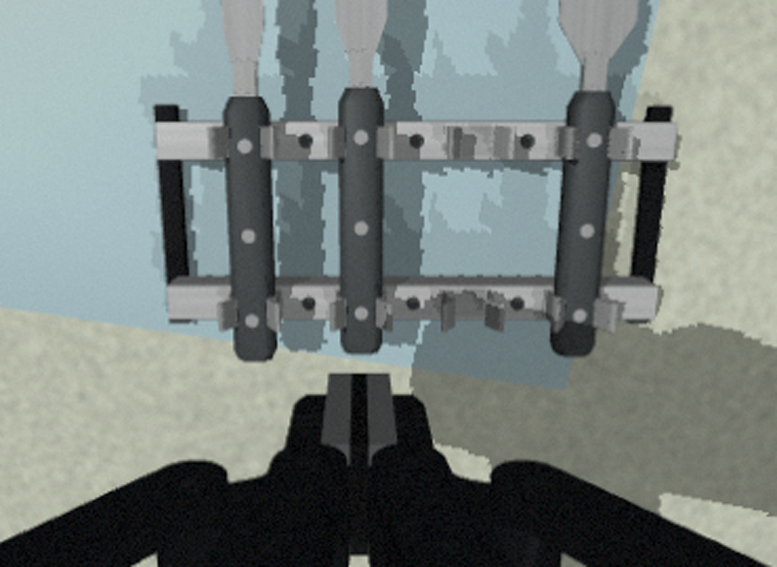

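```bash
cat >> h.py <<'E'
def rk(c,uv,z):
    P=px2w(c,uv,z)[:,:2]-[RX,RY]; c_,s_=np.cos(RYAW),np.sin(RYAW); return P@np.array([[c_,-s_],[s_,c_]])
E
python3 - <<'E'
from h import *
c=np.load("prM.npy",allow_pickle=True).item()
for r in ([(245,146),(249,236),(252,321)],[(361,138),(361,228),(361,313)],[(594,140),(587,231),(579,316)]):
    Q=rk(c,np.array(r)/2.1+[150,60]-.25,.04); print(Q.round(4).tolist(),np.linalg.norm(Q[0]-Q[2]))
ctrl.release()
lay((.4570,.2988),-.007,(.50,.03),"layL")
c=np.load("layL.npy",allow_pickle=True).item()
save(c,"layL2",(295,75,355,225),4)
E
```

```text
[[0.0333, 0.0685], [-0.0025, 0.0683], [-0.0387, 0.0686]] 0.07196482832953352
[[0.0363, 0.0228], [0.0007, 0.0228], [-0.0351, 0.0228]] 0.0714678469125737
[[0.0358, -0.0689], [-0.0004, -0.0692], [-0.0365, -0.0689]] 0.07226153117402932
w 0.1854464142988227
w 0.1882703188740126
hit True [0.45888458 0.02399624 0.02145392]
30.475
[([0.4584, -0.1661, 0.0], [490.3, 222.0], 0.97), ([0.2743, 0.2455, 0.0], [122.6, 313.1], 0.93), ([0.4635, -0.2159, 0.0], [533.1, 224.1], 0.82), ([0.4926, 0.031, 0.0], [322.0, 165.0], 0.59)]
```

View pics/layL2.png

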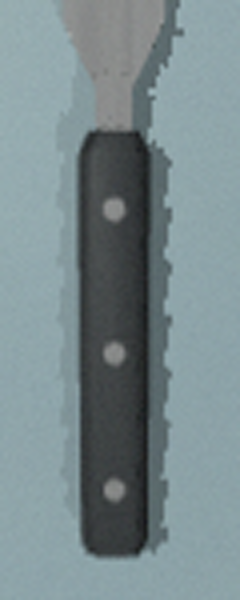

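View pics/layL.png

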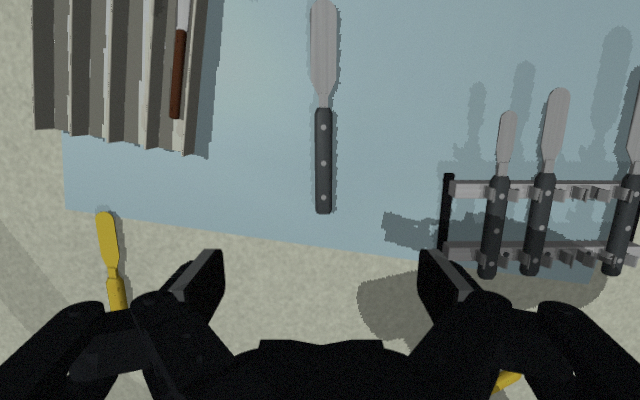

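M is seated at x = 0.7 mm, y = 22.8 mm in the rack frame, parallel to the clips. L lies flat at (323,160). Next: regrasp L and set it into place 3.

Run:
```python
from h import *
c=np.load("layL.npy",allow_pickle=True).item()
P=px2w(c,np.array([(114.5,209),(114.5,353),(115,489)])/4+[295,75]-.4,.014)
place(P,-.023,"plL")
```

```text
mid [0.49709844 0.03053116] yaw 0.15819366861338816 len 0.07163093498470635
w 0.18014990828614608
hit True [ 0.47704226 -0.24208024  0.0614956 ] [-0.31450837 -0.60112187  3.23090181]
35.1917
```

View pics/plL.png

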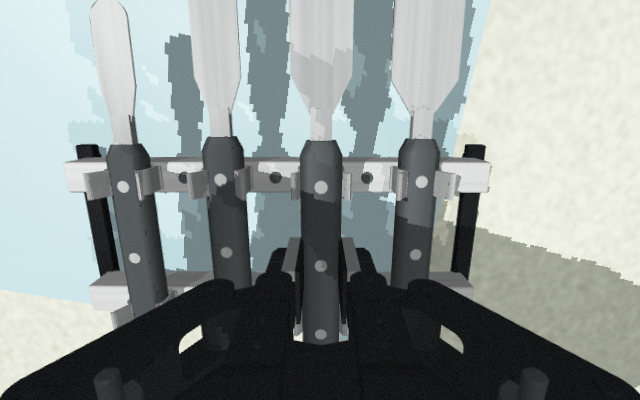

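L is in the mouths of place 3, at x≈321. Release, look, then press.

Run:
```python
from h import *
let(-.023,"letL")
press(-.023,"prL")
c=ctrl.read_camera("top"); save(c,"topend",(140,50,460,330),2.1)
c=ctrl.read_camera("scene"); save(c,"scend",(180,130,450,330),2.5)
```

```text
37.325
hit False [ 0.47738772 -0.24176644  0.0590281 ] [-4.58761927  1.47102758 12.69488683]
39.8417
```

View pics/prL.png

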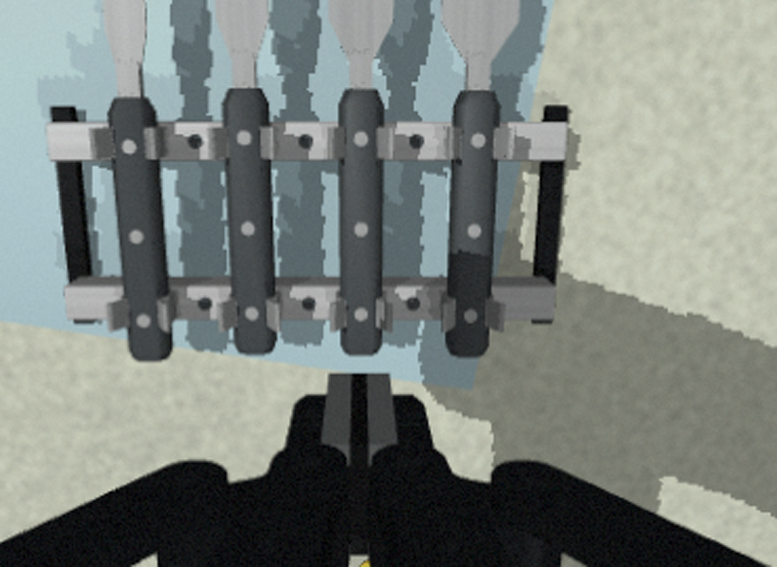

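View pics/scend.png

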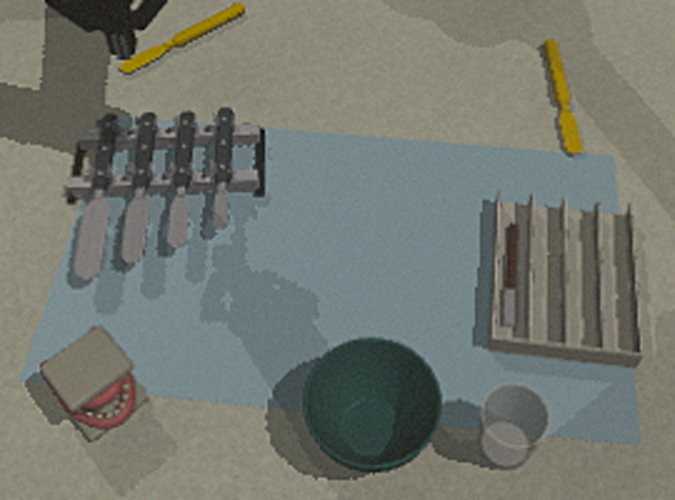

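Run:
```python
from h import *
c=np.load("prL.npy",allow_pickle=True).item()
for r in ([(129,147),(137,237),(144,321)],[(245,138),(248,229),(252,314)],[(361,139),(361,229),(361,314)],[(478,140),(475,231),(471,316)]):
    Q=rk(c,np.array(r)/2.1+[150,60]-.25,.04); print(Q.round(4).tolist(),np.linalg.norm(Q[0]-Q[2]))
ctrl.hand_in()
print(ctrl.current_clock())
```

```text
[[0.0332, 0.0684], [-0.0028, 0.0682], [-0.0386, 0.0682]] 0.07180703356040284
[[0.0365, 0.0223], [0.0004, 0.0226], [-0.0355, 0.0224]] 0.07200319203425125
[[0.036, -0.0232], [0.0004, -0.0233], [-0.0355, -0.0233]] 0.07154910288727531
[[0.0357, -0.0692], [-0.0004, -0.0695], [-0.0364, -0.0694]] 0.0721002177652772
the job is handed in; nothing more can be done
the job is handed in; nothing more can be done
```

Both spatulas from the tray are clipped on the rack, so it now runs smallest to largest from place 1 to place 4. I handed the job in shortly after the last clock reading of 39.8 s, against the 66 s limit.

I took each spatula by its handle end, laid it on the mat and took it again by the middle of the handle. I set each one into the clip mouths, let go with the fingertips still above the neighbouring handles, and pressed it home with the fingers shut.

**Position:** in the last wrist picture the second smallest lies 0.4 mm off centre along its handle and 0.4–0.7 mm off sideways in place 2. The second largest is 0.4 mm off in each direction in place 3. Both are parallel to the clips to about 0.01 rad, with blades the same way as the others.

**Seating:** both presses stopped with the fingertips at 40 mm above the bench, exactly where the top of a fully seated handle should be. I felt about 13 N each time.

**Everything else:** the smallest and largest spatulas still measure within 0.5 mm of where they started. The bowl, jaw model, cup and plaster knife look undisturbed; I checked those by eye only, without measuring. The gripper was clear of everything when I handed in.

No check failed or disagreed.

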